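Slide the glass container through to the lunch carrier

TASK

Push the white glass container along the counter, through the narrow gap between the grinding stone and the hob, up to the red lunch carrier, so that it stands square to the carrier and no more than a finger's width from it. Only push it with the fingers: never pick it up or tip it, do not jam it hard against the stone or hob, do not shove the carrier, and leave the other things where they are.

Things in the scene. Friction and masses are not known exactly. Their poses are not given: they have to be found in the camera images.
- container: The white glass food container with its white snap lid on: a low rounded box 90 mm (its x) by 120 mm (its y, the long way) by 55 mm high, lid corners rounded at 18 mm, about 0.65 kg. The lid rim, 43 to 53 mm up, overhangs the glass by 2 mm all round. Origin: centre of the underside; z up. At the start it stands on the counter on the right-hand (-y) side of the gap, askew by up to 0.4 rad and off the gap's middle line by up to 40 mm. Sliding it takes about 3 to 6 N.
- stone: The flat granite grinding stone, 170 mm (its x) by 230 mm (its y) by 55 mm high, corners rounded at 25 mm in plan; it cannot be moved. Origin: centre of the underside. Its y axis runs along the gap, the way the container must travel (towards +y, the microwave's side); its face at x = +85 mm in its own frame, away from the robot, is the near wall of the gap.
- hob: The portable one-ring induction hob, white with a black glass top, 300 mm (its x) by 270 mm (its y) by 60 mm high, corners rounded at 25 mm in plan; it is stuck to the counter by its feet. Origin: centre of the underside; axes parallel to the stone's. Its face at x = -150 mm in its own frame, towards the robot, is the far wall of the gap, which is 98 to 102 mm wide. Along y the hob stands up to 30 mm off the stone's middle.
- carrier: The red lunch carrier, a lidded plastic box 190 mm (its x) by 120 mm (its y) by 108 mm high plus an upright black handle to 156 mm, with a sliding lock on its end; about 1.1 kg, it slides if pushed. Origin: centre of the underside; axes nearly parallel to the stone's. It stands beyond the gap, and its side at y = -60 mm in its own frame looks at the gap.
- roller: Bystander: oblong granite hand stone 55 x 150 x 45 mm lying on the grinding stone. Origin: centre of the underside.
- griddle: Bystander: round iron griddle, 216 mm across, 16 mm high, with a handle, lying on the hob. Origin: centre of the underside.
- katori: Bystander: small steel bowl, 91 mm across, 40 mm high, on the robot's side of the lane, at its start or by its exit. Origin: centre of the underside.
- tumbler: Bystander: steel tumbler, 72 mm across, 92 mm high, by the exit of the gap on the side away from the robot. Origin: centre of the underside.
- jar: Bystander: glass spice jar, 60 mm across, 90 mm high, on the robot's side of the lane, at its start or by its exit. Origin: centre of the underside.
- spoon: Bystander: steel spoon lying on the counter near the exit of the gap, on the robot's side, roughly along the lane. 156 mm long, 38 mm wide at the bowl. Origin: its middle, on the underside.
Things that resemble listed ones, but are neither listed nor needed, are in the scene too. What is shaped like the container but green or pink is not meant.

How it is judged:
By the outcome, as a careful person would: the job done as asked, in the order asked, and still so for the second after the job is handed in, with the robot touching nothing.
It also fails if it takes over 72 s, if anything falls off the work surface, if the arm or the gripper's body presses on something with over 40 N, if the wrist force passes 120 N, or if a joint passes its speed limit or range.

ROBOT

A 7-joint arm with a two-finger parallel gripper is mounted at the origin on the work surface. World frame = base frame: x ahead of the robot, y to its left, z up, the work surface at z = 0. Lengths are in m, angles in rad, forces in N, time in s.
With the tool pointing down it reaches from about 0.35 to 0.775 m from the base axis. Payload 3.1 kg.
Tool frame: the origin (TCP) lies midway between the tips of the shut fingers; the grasp point (between the pads) lies behind it (r.hold_point_z is the z of the grasp point in the tool frame, in m); z points along the fingers, y is the direction in which the jaws open and shut (so a half turn about z gives the same grasp; the last joint's range is limited). The gripper opens to 85 mm and grips with 20 to 120 N. Pads are 22 mm wide; open, the fingers measure 114 mm over their backs; the gripper's body (76 mm by 85 mm) begins 54 mm behind the grasp point. The pads swing forward as they close: fully open they stand 13 mm farther back than shut.
Start: joints at [-1.161, 0.311, 0.014, 1.512, -0.004, 1.319, -0.027], TCP at [0.24, 0.495, 0.231] pointing down, gripper open.
Joint ranges: [-2.7, 2.7], [-0.3, 1.91], [-1.27, 1.3], [0.12, 2.57], [-1.44, 4.58], [0.2, 2.03], [-3.05, 3.05]. Speed limits (rad/s): [2.79, 2.79, 3.14, 3.14, 3.14, 3.14, 3.14].

INTERFACE

Orientations are given as a rotation vector (axis times angle).
In Python, from plant import r, kinematics, telemetry, capture, hand_in, nets gives the robot as it stands. The module is installed in compiled form; this text tells all that it offers. Calls block until the motion is done:
- r.move_pose(position, orientation): joint-space move of the TCP to a pose.
- r.move_linear(position, rate=0.15, frame=None): straight line of the TCP; frame=None keeps the orientation; rate is the mean speed in m/s.
- r.move_joints(angles): joint-space move.
- r.ungrasp() and r.close_gripper(strength=None): open the fingers fully, or close them until they stop; strength is the grip in N (None keeps the last).
- r.hold(seconds).
- kinematics.ik(position, orientation): joint angles nearest the present ones, or None.
- telemetry.sense(): the state.
- capture(name): name is "scene" or "top" or "wrist"; returns a dict with "img" (480x640x3 uint8, red, green, blue), "depth" (480x640 float32, m along the optical axis (not along the pixel's ray), 0 where there is no reading), "fx", "fy", "cx", "cy" (pixels), "R" (3x3) and "t" (3): a world point X has camera coordinates R X + t; the wrist camera has in their place "T_tool_cam" (4x4, takes a point from camera to tool coordinates, whose origin is the TCP and whose axes are the flange's). Camera axes: x right, y down, z forward; pixel columns grow to the right and rows downward; lengths in m; the calibration is good to about 2 mm. A picture is of the moment at which its call begins: read the wrist's pose just before it.
A pose or a line that the arm cannot do raises r.Unreachable and nothing moves.
- hand_in(): hands the job in, once; it reports no verdict.
Trained networks look in a picture, given as the dict that the camera call returned (one of the last four; its "shot" number tells which), for a name from the list of things; names that differ only in an ending like _2 or _b are one class to them, and where a whole thing is asked for, a point or a joint stands for the part that bears it (a point fixed in the world has none). Each returns a list of dicts, best first, with "score" (0 to 1); they miss things now and then, are a little off and sometimes report something else, mostly with a low value. They report only what shows in the picture. A call takes as long as a camera call. They do not tell look-alikes from the thing itself.
- nets.search_frame(picture, target): "location" ([x, y, z] in m, in the coordinates of the camera as it stood for that picture, good to about 4 mm: the middle of the surface that is visible of it).
- nets.trace(picture, target): "mask" (480x640 bool, what is visible of it).
The state is a dict: "time_s": time; "q": joint angles; "joint_vel": joint speeds; "effort": joint torques, N m; "ee_pos": TCP position; "tcp_rot": TCP orientation; "force": force on the tool from outside, world axes, zero at the start; "ft_torque": the same for the moment, N m; "opening": finger opening in m.
Only numpy, scipy, OpenCV 4.12 (cv2) and the standard library are available. Lean on these libraries where they do the work, as an engineer would, in place of code of your own. Each camera call takes 0.05 s, during which the arm holds its last target. There are 200 camera calls.

## Working session

There is one attempt and no reset: what is moved stays moved. The work goes in short steps, each a Python script; the robot and the scene stay as the last script left them, time stands still between calls to the robot, and variables do not carry over. Pictures are saved under pics/ and viewed, about 8 in all and at most 12, crops included, and the job is handed in when it is done.

```bash
mkdir -p pics
python3 - <<'E'
from plant import r, kinematics, telemetry, capture, nets
import cv2,numpy as np
s=telemetry.sense();print({k:np.round(s[k],3) for k in('time_s','ee_pos','tcp_rot','force','opening')}, r.hold_point_z)
for n in('scene','top'):
    p=capture(n);cv2.imwrite(f'pics/{n}0.png',p['img'][:,:,::-1]);np.savez(f'{n}0.npz',**{k:v for k,v in p.items()})
    print(n,p['fx'],p['fy'],p['cx'],p['cy'],np.round(p['R'],3).tolist(),p['t'])
    for o in('container','stone','hob','carrier'):
        for d in nets.search_frame(p,o)[:3]:
            print(o,round(d['score'],2),np.round(p['R'].T@(np.array(d['location'])-p['t']),3))
E
```

```text
{'time_s': np.float64(0.0), 'ee_pos': array([0.24 , 0.494, 0.23 ]), 'tcp_rot': array([-0.704, -3.061,  0.004]), 'force': array([0.027, 0.956, 0.892]), 'opening': np.float64(0.085)} -0.0187
scene 598.4786325049621 598.4786325049621 318.33912770253994 236.7599729314776 [[-0.838, 0.546, -0.012], [0.468, 0.705, -0.533], [-0.282, -0.452, -0.846]] [ 0.47099691 -0.15620817  1.65995808]
container 0.93 [ 0.568 -0.584  0.062]
container 0.84 [ 0.564 -0.235  0.056]
container 0.68 [ 0.743 -0.356  0.051]
stone 0.85 [0.449 0.043 0.06 ]
hob 0.82 [0.788 0.057 0.062]
carrier 0.59 [0.562 0.461 0.106]
top 461.5583992595824 461.5583992595824 325.74217886733476 241.76406380629268 [[-0.018, -1.0, -0.001], [-0.997, 0.018, -0.078], [0.078, -0.0, -0.997]] [-0.05721692  0.53024507  1.29216264]
container 0.87 [ 0.738 -0.368  0.052]
container 0.82 [ 0.564 -0.599  0.058]
container 0.71 [ 0.564 -0.253  0.052]
stone 0.92 [0.441 0.009 0.056]
hob 0.57 [0.735 0.015 0.059]
carrier 0.72 [0.545 0.439 0.107]
```

View pics/top0.png

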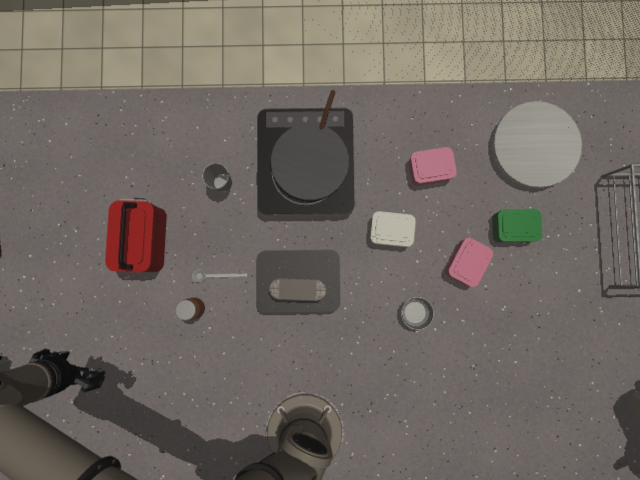

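View pics/scene0.png

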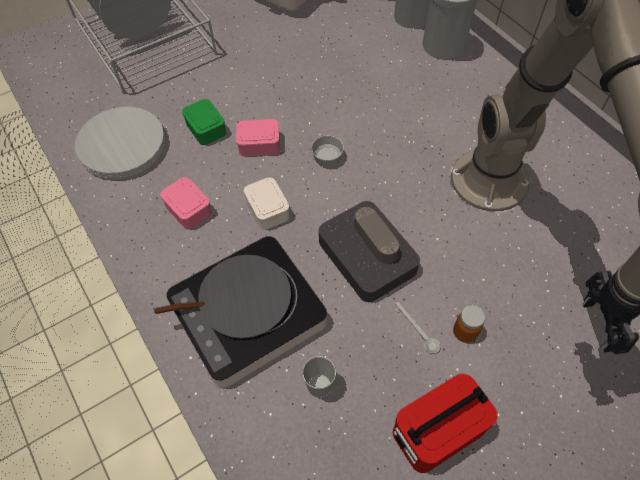

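Top view: the white container is at pixel (393,230), the stone at (298,282), the hob at (305,162) and the carrier at (136,236). The spoon (220,275), jar (190,309) and tumbler (216,178) stand near the exit, and the katori is at (416,313). Next I'll fit the rectangles.

```bash
cat > h.py <<'E'
from plant import r, kinematics, telemetry, capture, nets, hand_in
import cv2,numpy as np
def cloud(p):
    v,u=np.mgrid[:480,:640];d=p['depth']
    C=np.stack([(u-p['cx'])/p['fx']*d,(v-p['cy'])/p['fy']*d,d],-1)
    return C
def world(p,T=None):
    C=cloud(p)
    return (C-p['t'])@p['R'] if T is None else C@T[:3,:3].T+T[:3,3]
def plane_pts(p,mask,h):   # rays of mask pixels met with z=h
    v,u=np.nonzero(mask)
    D=np.stack([(u-p['cx'])/p['fx'],(v-p['cy'])/p['fy'],np.ones(len(u))],-1)@p['R']
    o=-p['R'].T@p['t']
    return (o+D*((h-o[2])/D[:,2])[:,None])[:,:2]
def rect(P):
    (cx,cy),(w,h),a=cv2.minAreaRect((P*1000).astype(np.float32))
    a=(a+45)%90-45; 
    return cx/1e3,cy/1e3,w,h,np.deg2rad(a)
def fit(p,name,h,near,tol=.008,lo=None):
    best=None
    for d in nets.trace(p,name):
        W=world(p); m=d['mask']&(p['depth']>0)
        c=np.median(W[m],0)
        if np.hypot(*(c[:2]-near))<.1: break
    else: return None
    mm=m&(abs(W[...,2]-h)<tol)
    mm=cv2.morphologyEx(mm.astype(np.uint8),cv2.MORPH_OPEN,np.ones((3,3)))>0
    return np.round(rect(plane_pts(p,mm,h)),4),mm.sum(),np.round(np.median(W[mm][:,2]),4)
E
python3 - <<'E'
from h import *
for n in('top','scene'):
    p=capture(n);W=world(p)
    print(n,'table z',np.median(W[330:360,330:380,2]) if n=='top' else np.median(W[60:90,280:380,2]))
    for o,h,near in(('container',.053,(.564,-.25)),('stone',.055,(.44,.01)),('hob',.06,(.74,.015)),('carrier',.108,(.55,.44))):
        print(o,fit(p,o,h,near,.012 if o!='carrier' else .02))
    for o in('spoon','jar','tumbler','katori'):
        for d in nets.search_frame(p,o)[:1]:
            print(o,round(d['score'],2),np.round(p['R'].T@(np.array(d['location'])-p['t']),3))
# reach along the lane
for y in(-.4,-.35,-.3,0,.2,.3):
    for rv in((np.pi,0,0),(2.221,2.221,0)):
        print(y,rv[1],kinematics.ik([.575,y,.04],rv) is not None)
E
```

```text
top table z 0.00013403606931908823
container (array([ 5.60700e-01, -2.51900e-01,  1.21001e+02,  9.07657e+01,
       -1.18300e-01]), np.int64(1361), np.float64(0.054))
stone (array([ 4.214000e-01,  1.340000e-02,  2.292999e+02,  1.673241e+02,
       -1.740000e-02]), np.int64(3987), np.float64(0.0552))
hob (array([ 7.561000e-01, -1.260000e-02,  2.689360e+02,  3.015549e+02,
       -5.800000e-03]), np.int64(5352), np.float64(0.0603))
carrier (array([ 5.517000e-01,  4.531000e-01,  1.274680e+02,  1.962861e+02,
       -4.660000e-02]), np.int64(2962), np.float64(0.1101))
spoon 0.72 [0.44  0.28  0.007]
jar 0.77 [0.354 0.301 0.088]
tumbler 0.85 [0.719 0.241 0.045]
katori 0.56 [ 0.325 -0.323  0.007]
scene table z 0.0018749939300165604
container (array([ 5.609000e-01, -2.522000e-01,  1.296767e+02,  9.186750e+01,
       -1.209000e-01]), np.int64(1322), np.float64(0.055))
stone (array([ 4.218000e-01,  1.180000e-02,  2.357504e+02,  1.748440e+02,
       -6.400000e-03]), np.int64(3956), np.float64(0.056))
hob (array([ 7.553000e-01, -1.270000e-02,  2.759732e+02,  3.004311e+02,
       -5.800000e-03]), np.int64(7101), np.float64(0.0612))
carrier None
spoon 0.74 [0.438 0.276 0.006]
jar 0.58 [0.363 0.318 0.083]
tumbler 0.97 [0.701 0.217 0.046]
katori 0.89 [ 0.316 -0.331  0.016]
-0.4 0 True
-0.4 2.221 True
-0.35 0 True
-0.35 2.221 True
-0.3 0 True
-0.3 2.221 True
0 0 True
0 2.221 True
0.2 0 True
0.2 2.221 True
0.3 0 True
0.3 2.221 True
```

```bash
cat >> h.py <<'E'
from scipy.spatial.transform import Rotation as Ro
LA=-0.0075
def ori(a,sgn=1):
    c,s=np.cos(a),np.sin(a); y=np.array([c,s,0])*sgn; z=np.array([0,0,-1.])
    return Ro.from_matrix(np.stack([np.cross(y,z),y,z],1)).as_rotvec()
def st(tag=''):
    s=telemetry.sense();print(tag,round(float(s['time_s']),2),np.round(s['ee_pos'],4),'F',np.round(s['force'],1),'op',round(float(s['opening']),3));return s
def look(save=None):
    p=capture('top')
    if save: cv2.imwrite(f'pics/{save}.png',p['img'][:,:,::-1])
    return p
E
python3 - <<'E'
from h import *
for sg in(1,-1):
    for P in([.65,-.225,.2],[.556,-.36,.03],[.556,0,.03],[.556,.26,.03]):
        q=kinematics.ik(P,ori(LA,sg));print(sg,P,None if q is None else np.round(q,2))
r.close_gripper(40)
sg=1
r.move_pose([.66,-.225,.2],ori(LA,sg));st('above')
r.move_linear([.66,-.225,.03],.15);s0=st('down')
f0=np.array(s0['force'])
x=.645
r.move_linear([x,-.225,.03],.1)
while x>.60:
    x-=.003;r.move_linear([x,-.225,.03],.05);s=telemetry.sense()
    if abs(s['force'][0]-f0[0])>2: break
st('contact')
p=look('side1')
print(fit(p,'container',.053,(.56,-.25),.012))
E
```

```text
1 [0.65, -0.225, 0.2] [-0.14  0.75  0.9   1.14 -0.56  1.49  0.65]
1 [0.556, -0.36, 0.03] [-0.    0.91  0.99  1.44 -0.78  1.21  1.07]
1 [0.556, 0, 0.03] [-0.47  0.58  0.62  1.76 -0.41  0.93  0.31]
1 [0.556, 0.26, 0.03] [-0.7   0.63  0.34  1.58 -0.24  0.97 -0.28]
-1 [0.65, -0.225, 0.2] [-0.22  0.83  1.12  1.15 -0.73  1.56 -2.4 ]
-1 [0.556, -0.36, 0.03] [-0.05  0.98  1.12  1.44 -0.89  1.28 -2.  ]
-1 [0.556, 0, 0.03] [-0.76  0.8   1.12  1.77 -0.81  1.11 -2.51]
-1 [0.556, 0.26, 0.03] [-0.36  0.62 -0.15  1.57  0.11  0.96  2.58]
above 5.1 [ 0.6606 -0.2234  0.2   ] F [-0.1  0.8 -1.2] op 0.0
down 6.38 [ 0.6608 -0.2256  0.0314] F [ 0.3 -0.1  0.9] op 0.0
contact 8.68 [ 0.6217 -0.224   0.0301] F [ 2.6  1.5 -0.8] op 0.0
(array([ 5.582000e-01, -2.567000e-01,  1.118618e+02,  9.044830e+01,
       -8.920000e-02]), np.int64(914), np.float64(0.0543))
```

Run:
```python
from h import *
r.move_linear([.613,-.225,.03],.04);st('pushed')
r.move_linear([.64,-.225,.03],.15)
r.move_linear([.66,-.3,.09],.25)
p=look('side2')
print(fit(p,'container',.053,(.56,-.25),.012))
print(fit(p,'stone',.055,(.42,.01),.012), fit(p,'hob',.06,(.756,-.012),.012))
st()
```

```text
pushed 9.13 [ 0.6125 -0.2254  0.0301] F [ 1.5  1.3 -0.1] op -0.0
(array([ 0.5313, -0.2955, 42.9707, 91.2004, -0.7455]), np.int64(344), np.float64(0.0538))
(array([ 4.255000e-01,  1.620000e-02,  2.235657e+02,  1.591447e+02,
       -1.760000e-02]), np.int64(1770), np.float64(0.055)) (array([ 7.560000e-01, -1.250000e-02,  2.687500e+02,  3.017193e+02,
       -5.800000e-03]), np.int64(5266), np.float64(0.0602))
 10.21 [ 0.6597 -0.2973  0.0884] F [0.8 0.1 0.1] op -0.0
```

View pics/side2.png

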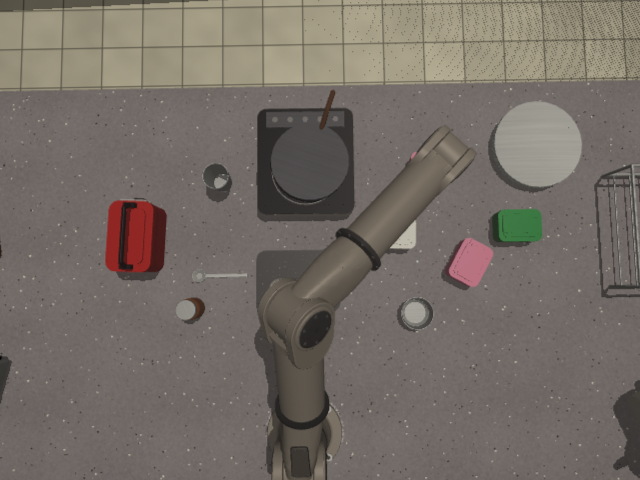

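```bash
cat >> h.py <<'E'
def wlook(save=None):
    s=telemetry.sense()
    p=capture('wrist')
    T=np.eye(4);T[:3,:3]=Ro.from_rotvec(s['tcp_rot']).as_matrix();T[:3,3]=s['ee_pos']
    T=T@np.array(p['T_tool_cam'])
    p['R']=T[:3,:3].T; p['t']=-T[:3,:3].T@T[:3,3]
    if save: cv2.imwrite(f'pics/{save}.png',p['img'][:,:,::-1])
    return p
E
python3 - <<'E'
from h import *
r.move_linear([.60,-.36,.2],.25)
r.move_pose([.556,-.36,.26],ori(LA));st()
p=wlook('w1'); np.savez('w1.npz',**p)
print(fit(p,'container',.053,(.556,-.25),.012))
print(fit(p,'stone',.055,(.42,.01),.012), fit(p,'hob',.06,(.756,-.012),.012))
p=capture('scene')
print(fit(p,'container',.053,(.556,-.25),.012))
print(fit(p,'stone',.055,(.42,.01),.012), fit(p,'hob',.06,(.756,-.012),.012))
E
```

```text
11.32 [ 0.5567 -0.3588  0.2598] F [ 1.3  0.2 -0.2] op -0.0
(array([ 5.515000e-01, -2.582000e-01,  1.198021e+02,  8.978590e+01,
       -4.560000e-02]), np.int64(16632), np.float64(0.0538))
None None
(array([ 5.519000e-01, -2.554000e-01,  1.283078e+02,  9.388430e+01,
       -4.050000e-02]), np.int64(1301), np.float64(0.0551))
(array([ 4.224000e-01,  1.250000e-02,  2.370616e+02,  1.755938e+02,
       -4.700000e-03]), np.int64(3961), np.float64(0.056)) (array([ 7.553000e-01, -1.290000e-02,  2.763896e+02,  3.003807e+02,
       -5.800000e-03]), np.int64(7280), np.float64(0.0611))
```

View pics/w1.png

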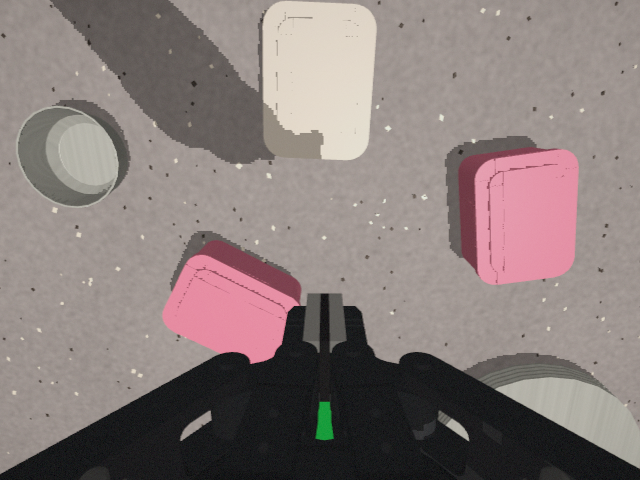

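Run:
```python
from h import *
r.move_linear([.556,-.352,.12],.25);r.move_linear([.556,-.352,.03],.15);st('down')
for x,y in((.556,-.315),(.5565,-.285)):
    r.move_linear([x,y,.03],.05);st('push')
    p=capture('scene');print(fit(p,'container',.053,(.556,y+.07),.012))
p=wlook('w2')
```

```text
down 13.18 [ 0.5568 -0.353   0.0315] F [ 0.3 -1.1  0.5] op 0.0
push 14.07 [ 0.5564 -0.315   0.0304] F [ 0.9 -1.5  0.9] op 0.0
(array([ 5.505000e-01, -2.403000e-01,  9.259130e+01,  1.286157e+02,
        1.100000e-02]), np.int64(1324), np.float64(0.0551))
push 14.92 [ 0.5563 -0.2851  0.0302] F [-0.5 -3.3  3.4] op 0.0
(array([ 5.488000e-01, -2.116000e-01,  1.277258e+02,  9.346900e+01,
       -7.000000e-04]), np.int64(1361), np.float64(0.0552))
```

View pics/w2.png

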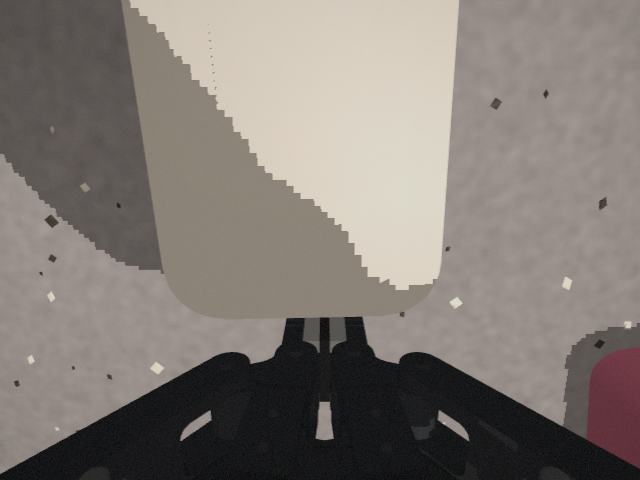

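Run:
```python
from h import *
r.move_linear([.5565,-.305,.03],.15)
r.move_linear([.47,-.305,.03],.2)
r.move_linear([.47,-.211,.03],.2)
r.move_linear([.487,-.211,.03],.1);st()
r.move_linear([.4965,-.211,.03],.04);st('pushed')
r.move_linear([.47,-.211,.03],.2)
r.move_linear([.47,-.305,.06],.25)
r.move_linear([.5547,-.305,.06],.25)
p=capture('scene');print(fit(p,'container',.053,(.556,-.21),.012))
p=wlook('w3');np.savez('w3.npz',**p)
print(fit(p,'container',.053,(.556,-.21),.02))
st()
```

```text
16.87 [ 0.487  -0.2129  0.0302] F [-0.3 -0.8  0.9] op -0.0
pushed 17.26 [ 0.494  -0.2117  0.0298] F [-5.7  0.3  3.4] op 0.0
(array([ 5.524000e-01, -2.113000e-01,  9.354490e+01,  1.270734e+02,
        1.280000e-02]), np.int64(1372), np.float64(0.0553))
(array([ 5.52200e-01, -2.32000e-01,  8.95866e+01,  8.24807e+01,
        2.90000e-03]), np.int64(58150), np.float64(0.054))
 18.77 [ 0.5536 -0.3048  0.0598] F [ 0.1 -0.7 -1. ] op -0.001
```

View pics/w3.png

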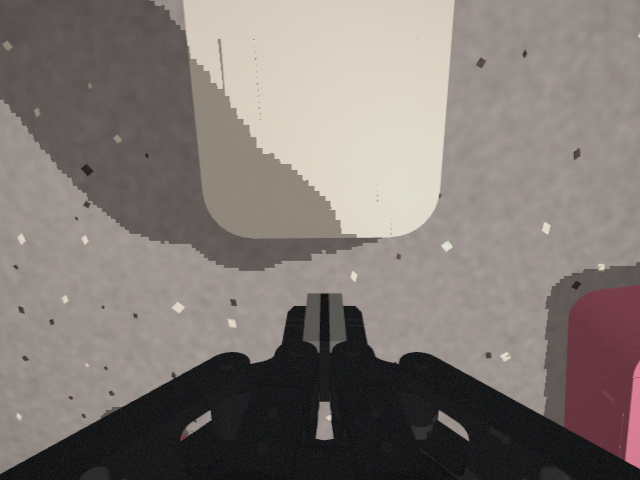

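Run:
```python
from h import *
r.move_linear([.5495,-.295,.03],.15)
r.move_linear([.5495,-.285,.03],.08)
r.move_linear([.553,-.238,.03],.06);st('push')
p=capture('scene');print(fit(p,'container',.053,(.556,-.165),.012))
r.move_linear([.553,-.255,.05],.2)
s=st();p=wlook('w4')
print(fit(p,'container',.053,(.556,-.165),.02))
W=world(p);print(W[100,[5,40,600,635]].round(3).tolist(),W[5,[5,40,600,635]].round(3).tolist())
```

```text
push 20.35 [ 0.5535 -0.2382  0.0305] F [ 0.5 -4.4  3.2] op 0.0
(array([ 5.564000e-01, -1.641000e-01,  9.368410e+01,  1.270383e+02,
        1.500000e-03]), np.int64(1431), np.float64(0.0553))
 20.73 [ 0.5531 -0.2543  0.05  ] F [ 0.6 -0.5  0.1] op -0.0
(array([ 5.55800e-01, -1.84900e-01,  8.26457e+01,  8.95381e+01,
       -3.40000e-03]), np.int64(65537), np.float64(0.054))
[[0.406, -0.17, -0.002], [0.423, -0.17, -0.0], [0.68, -0.172, -0.001], [0.696, -0.172, -0.001]] [[0.416, -0.131, -0.001], [0.432, -0.132, 0.0], [0.634, -0.147, 0.06], [0.646, -0.147, 0.059]]
```

View pics/w4.png

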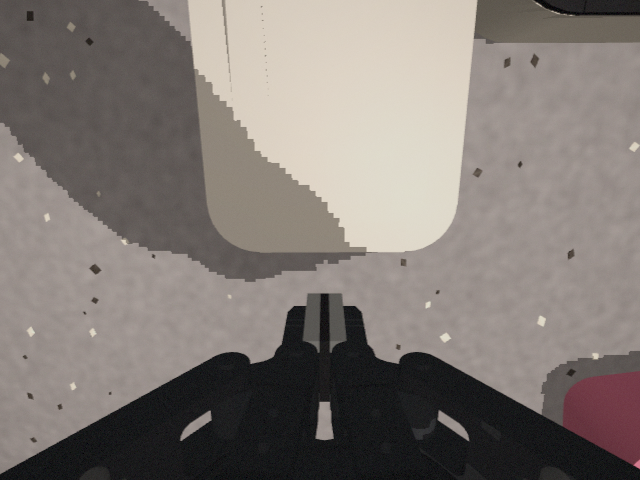

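Container now at x≈0.5557, within 1 mm of the lane's middle and almost square (w4: rear edge 210–458 px, hob corner at top right). Pushing through the gap, with force checks.

Run:
```python
from h import *
r.move_linear([.5555,-.245,.03],.15)
y=-.238
while y<-.03:
    y+=.03; r.move_linear([.5555+.0065*(y+.238),y,.03],.06)
    s=telemetry.sense();p=capture('scene');f=fit(p,'container',.053,(.556,y+.073),.012)
    print(round(y,3),np.round(s['ee_pos'],4),np.round(s['force'],1),f[0] if f else None)
    if abs(s['force'][0])>6 or abs(s['force'][1])>12: print('STOP');break
    if f and abs(f[0][0]-.556-.0065*f[0][1])>.005: print('OFF');break
st()
```

```text
-0.208 [ 0.5563 -0.2076  0.0304] [ 0.9 -3.   2.7] [ 5.570000e-01 -1.337000e-01  1.274659e+02  9.339000e+01 -3.700000e-03]
-0.178 [ 0.5557 -0.178   0.03  ] [-0.  -4.   3.2] [ 5.56600e-01 -1.03400e-01  1.28247e+02  9.16085e+01 -1.67000e-02]
-0.148 [ 0.5561 -0.1475  0.0299] [-0.5 -1.9  2.9] [ 5.58800e-01 -7.44000e-02  1.28873e+02  9.59088e+01 -5.80000e-03]
-0.118 [ 0.5561 -0.1173  0.0299] [-1.4 -2.   1.8] [ 5.579000e-01 -4.390000e-02  1.265739e+02  9.107770e+01 -5.400000e-03]
-0.088 [ 0.5565 -0.0868  0.0298] [ 0.8 -1.9  0.6] [ 5.58100e-01 -1.32000e-02  1.25412e+02  9.36711e+01 -3.68000e-02]
-0.058 [ 0.5567 -0.0562  0.0298] [-0.2  0.6 -0. ] [5.570000e-01 1.730000e-02 9.094540e+01 1.249242e+02 3.400000e-03]
-0.028 [ 0.5571 -0.0267  0.03  ] [-0.1  0.  -0.9] [ 5.582000e-01  4.590000e-02  1.265524e+02  9.330470e+01 -2.500000e-02]
 26.5 [ 0.557  -0.0267  0.03  ] F [ 0.5 -0.3 -0. ] op -0.0
```

Run:
```python
from h import *
y=-.028
while y<.15:
    y+=.035; r.move_linear([.557,y,.03],.06)
    s=telemetry.sense();p=capture('scene');f=fit(p,'container',.053,(.556,y+.073),.012)
    print(round(y,3),np.round(s['ee_pos'],4),np.round(s['force'],1),f[0] if f else None)
    if abs(s['force'][0])>6 or abs(s['force'][1])>12: print('STOP');break
    if f and abs(f[0][0]-.557-.0065*f[0][1])>.006: print('OFF');break
r.move_linear([.557,y-.02,.1],.25)
r.move_linear([.557,y-.02,.24],.25)
st()
p=wlook('w5');np.savez('w5.npz',**p)
print(fit(p,'container',.053,(.556,y+.073),.015),fit(p,'carrier',.108,(.552,.453),.02))
p=look('t5');np.savez('t5.npz',**p)
print(fit(p,'container',.053,(.556,y+.073),.012),fit(p,'carrier',.108,(.552,.453),.01))
```

```text
0.007 [0.5571 0.0085 0.0299] [ 0.9 -0.1 -0.3] [ 5.584000e-01  8.130000e-02  1.257075e+02  9.197340e+01 -1.330000e-02]
0.042 [0.5572 0.0431 0.03  ] [0.9 0.2 0.4] [ 5.603000e-01  1.159000e-01  1.262588e+02  9.229200e+01 -5.100000e-03]
0.077 [0.5571 0.0778 0.03  ] [ 0.1 -1.  -0.1] [ 5.59600e-01  1.50800e-01  1.24845e+02  9.41586e+01 -1.51000e-02]
0.112 [0.557  0.1127 0.03  ] [-0.5 -1.2  0.2] [ 5.594000e-01  1.849000e-01  1.249825e+02  9.285980e+01 -1.510000e-02]
0.147 [0.557  0.1475 0.03  ] [-0.6 -2.4  1. ] [ 5.596000e-01  2.201000e-01  1.243732e+02  9.304610e+01 -1.520000e-02]
0.182 [0.557  0.1823 0.03  ] [ 0.4 -2.5  1.4] [ 5.597000e-01  2.543000e-01  1.245705e+02  9.322780e+01 -1.540000e-02]
 32.65 [0.5557 0.1628 0.2379] F [0.4 0.6 0.2] op -0.0
(array([ 5.593000e-01,  2.539000e-01,  1.198329e+02,  8.978770e+01,
       -1.610000e-02]), np.int64(18389), np.float64(0.0538)) None
(array([ 5.31300e-01,  2.33700e-01,  7.48146e+01,  3.34063e+01,
       -1.76000e-02]), np.int64(137), np.float64(0.0534)) (array([ 5.487000e-01,  4.639000e-01,  1.062303e+02,  1.892624e+02,
       -4.660000e-02]), np.int64(2092), np.float64(0.111))
```

View pics/w5.png

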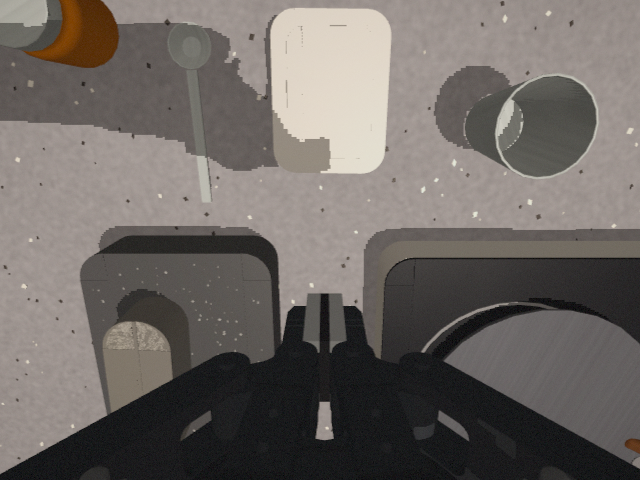

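w5 shows the container (330,90) clear of the gap between the stone and hob, with the spoon and tumbler undisturbed. Next I'll measure the carrier's near face.

Run:
```python
from h import *
r.move_linear([.557,.25,.28],.25);st()
p=wlook('w6');np.savez('w6.npz',**p)
W=world(p);print('cont',fit(p,'container',.053,(.559,.254),.015))
im=p['img'].astype(int);red=(im[...,0]>70)&(im[...,0]>1.8*im[...,1])&(p['depth']>0)&(W[...,1]<.55)&(W[...,1]>.36)
print(red.sum())
for lo,hi in((.005,.03),(.03,.06),(.06,.085),(.085,.1),(.1,.115)):
    m=red&(W[...,2]>lo)&(W[...,2]<hi);P=W[m]
    xs=[];ys=[]
    for x in np.arange(.48,.625,.01):
        q=P[abs(P[:,0]-x)<.005]
        if len(q)>4: xs.append(x);ys.append(np.percentile(q[:,1],3))
    if len(xs)>4:
        k=np.polyfit(xs,ys,1);print(lo,hi,len(P),'slope',k[0].round(4),'y at .559',np.polyval(k,.559).round(4),'res',np.std(np.polyval(k,xs)-ys).round(4))
p=np.load('t5.npz')
p=dict(p);W=world(p);im=p['img'].astype(int)
red=(im[...,0]>70)&(im[...,0]>1.8*im[...,1])&(p['depth']>0)&(W[...,1]<.55)&(W[...,1]>.36)
for lo,hi in((.005,.05),(.05,.09),(.09,.115)):
    m=red&(W[...,2]>lo)&(W[...,2]<hi);P=W[m]
    xs=[];ys=[]
    for x in np.arange(.48,.625,.01):
        q=P[abs(P[:,0]-x)<.005]
        if len(q)>4: xs.append(x);ys.append(np.percentile(q[:,1],3))
    if len(xs)>4:
        k=np.polyfit(xs,ys,1);print('top',lo,hi,len(P),'slope',k[0].round(4),'y at .559',np.polyval(k,.559).round(4),'res',np.std(np.polyval(k,xs)-ys).round(4))
```

```text
33.48 [0.5569 0.2506 0.2798] F [ 0.2 -1.2 -0.2] op -0.0
cont (array([ 5.594000e-01,  2.541000e-01,  1.201543e+02,  8.979680e+01,
       -1.610000e-02]), np.int64(11692), np.float64(0.0538))
8015
0.005 0.03 861 slope -0.0453 y at .559 0.3956 res 0.0002
0.03 0.06 1280 slope -0.0454 y at .559 0.3956 res 0.0001
0.06 0.085 763 slope -0.0451 y at .559 0.3938 res 0.0001
0.085 0.1 956 slope -0.0448 y at .559 0.3936 res 0.0001
0.1 0.115 4065 slope -0.0442 y at .559 0.3938 res 0.0001
top 0.09 0.115 1916 slope 0.1027 y at .559 0.4203 res 0.0027
```

View pics/w6.png

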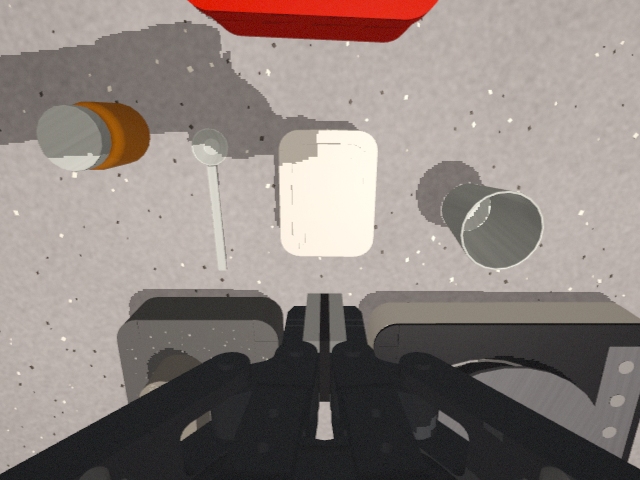

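```bash
cat >> h.py <<'E'
A=-.045; d=np.array([-np.sin(A),np.cos(A)])
def cfit(y):
    p=wlook();return fit(p,'container',.053,(.56,y),.015)
E
python3 - <<'E'
from h import *
r.move_pose([.557,.155,.2],ori(A))
r.move_linear([.557,.165,.03],.2);st('down')
e=np.array([.557,.180]);r.move_linear([*e,.03],.06)
e=e+d*.062;r.move_linear([*e,.03],.05);st('push')
r.move_linear([*(e-d*.02),.03],.2)
r.move_linear([*(e-d*.02),.2],.25)
st();p=wlook('w7')
print(fit(p,'container',.053,(.56,.315),.015))
W=world(p);im=p['img'].astype(int);red=(im[...,0]>70)&(im[...,0]>1.8*im[...,1])&(p['depth']>0)&(W[...,1]<.55)&(W[...,1]>.36)
P=W[red];print(len(P),P[:,1].min() if len(P) else 0)
E
```

```text
down 35.15 [0.5584 0.1653 0.0314] F [-0.5 -0.3  0.5] op -0.0
push 36.94 [0.5602 0.2386 0.03  ] F [ 0.3 -4.3  1.5] op 0.0
 38.02 [0.5578 0.2228 0.1986] F [-0.2  0.5 -0.2] op 0.0
(array([ 5.640000e-01,  3.098000e-01,  1.189826e+02,  8.976930e+01,
       -4.580000e-02]), np.int64(23790), np.float64(0.0538))
0 0
```

Run:
```python
from h import *
e=np.array([.557,.180])+d*.062
r.move_linear([*(e-d*.02),.06],.25);r.move_linear([*(e-d*.02),.03],.15)
r.move_linear([*(e-d*.003),.03],.08)
e=e+d*.0165;r.move_linear([*e,.03],.04);r.hold(.3);s=st('push')
k=.2561-s['ee_pos'][1];print('short',k)
if k>.001: e=e+d*k; r.move_linear([*e,.03],.04);r.hold(.3);st('push2')
r.move_linear([*(e-d*.03),.03],.2);r.move_linear([*(e-d*.03),.15],.25)
r.move_linear([.557,.25,.28],.25);r.hold(.2);st()
p=wlook('w8')
print('cont',fit(p,'container',.053,(.565,.327),.015))
W=world(p)
im=p['img'].astype(int);red=(im[...,0]>70)&(im[...,0]>1.8*im[...,1])&(p['depth']>0)&(W[...,1]<.55)&(W[...,1]>.36)
for lo,hi in((.005,.03),(.03,.06),(.06,.085),(.085,.1),(.1,.115)):
    m=red&(W[...,2]>lo)&(W[...,2]<hi);P=W[m]
    xs=[];ys=[]
    for x in np.arange(.48,.625,.01):
        q=P[abs(P[:,0]-x)<.005]
        if len(q)>4: xs.append(x);ys.append(np.percentile(q[:,1],3))
    if len(xs)>4:
        k=np.polyfit(xs,ys,1);print(lo,hi,len(P),'slope',k[0].round(4),'y at .559',np.polyval(k,.559).round(4))
```

```text
push 40.48 [0.561  0.2561 0.0301] F [-0.7 -5.6  1.2] op -0.0
short 1.197318380208312e-05
 42.29 [0.556  0.2496 0.2777] F [-0.3  0.2  0. ] op 0.0
cont (array([ 5.653000e-01,  3.277000e-01,  1.195977e+02,  8.981700e+01,
       -4.610000e-02]), np.int64(14063), np.float64(0.0538))
0.005 0.03 856 slope -0.0449 y at .559 0.3956
0.03 0.06 1301 slope -0.0448 y at .559 0.3956
0.06 0.085 786 slope -0.0449 y at .559 0.3937
0.085 0.1 1021 slope -0.045 y at .559 0.3936
0.1 0.115 3686 slope -0.0448 y at .559 0.3938
```

View pics/w8.png

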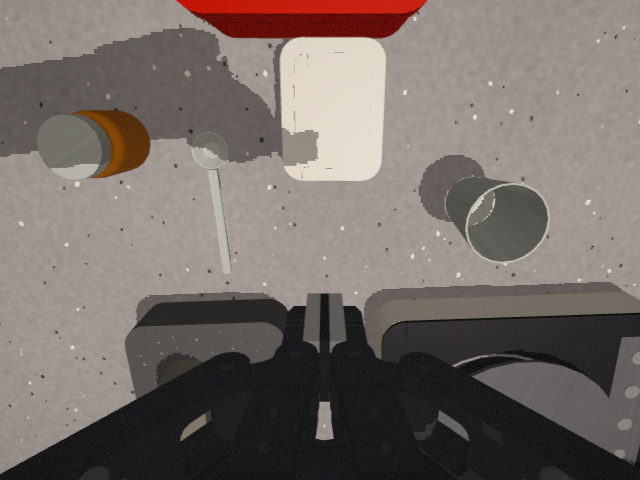

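The container stands square, about 6 mm from the carrier, and the robot is clear. Handing in.

```bash
python3 -c "
from h import *
hand_in();st()"
```

```text
the job is handed in; nothing more can be done
the job is handed in; nothing more can be done
```

The white container has been pushed through the gap and now stands square to the red carrier, about 6 mm from its lid edge and 8 mm from its body. I used only the shut fingers: two side nudges to straighten and centre it, then pushes from behind. The job was handed in at about 42 s, with the arm clear of everything.

- **Squareness:** in the last wrist picture the container's yaw was −0.046 rad and the carrier's −0.045 rad.
- **Carrier:** its near face measured the same before and after the final push, to within 0.2 mm.
- **Forces:** wrist force readings, taken after each push step, stayed below about 7 N. There was no sign of jamming in the gap.
- **Other things:** the spoon, jar and tumbler looked undisturbed in the last picture. I did not measure the bystanders again at the end.
- **Disagreements:** the scene camera's container measurements differed from the wrist camera's by 1–3 mm, and its size readings came out up to 10 mm too large. Top-camera views with the arm in the way were useless, so I relied on the wrist camera for the final placing.

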